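# Load the drill jig and snap its plate down

## Robot

A 6-joint arm with a two-finger parallel gripper is mounted at the origin on a cart in front of the work surface, level with it; the furniture and walls round the work are solid. World frame = base frame: x ahead of the robot, y to its left, z up, the work surface at z = 0. Lengths are in m, angles in rad, forces in N, time in s.
With the tool pointing down it reaches from about 0.275 to 0.85 m from the base axis. Payload 5.2 kg.
Tool frame: the origin (TCP) lies at the centre of the arm's flange, where the gripper is bolted on; the fingertips stand 173 mm ahead of it and the grasp point (between the pads) lies grip_depth ahead of it (grip_depth is the distance from the TCP to the grasp point, in m); z points along the fingers, y is the direction in which the jaws open and shut (so a half turn about z gives the same grasp; the last joint's range is limited). The gripper opens to 85 mm and grips with 20 to 120 N. Pads are 22 mm wide; open, the fingers measure 114 mm over their backs; the gripper's body (76 mm by 85 mm) begins 54 mm behind the grasp point. The pads swing forward as they close: fully open they stand 13 mm farther back than shut.
Start: joints at [-1.453, 0.259, 1.535, -0, 1.348, -0.203], TCP at [0.173, -0.522, 0.405] pointing down, gripper open.
Joint ranges: [-3.14, 3.14], [-0.91, 2.08], [0.19, 2.58], [-1.22, 4.36], [0.22, 2.71], [-3.12, 3.12]. Speed limits (rad/s): [2.57, 2.57, 3.14, 3.14, 3.14, 3.14].

## Interface

Orientations are given as a unit quaternion [w, x, y, z].
In Python, from station import sense, snapshot, calibration, hand_in, grip_depth gives the robot as it stands. The module is installed in compiled form; this text tells all that it offers.
- The arm moves only by the shell command python3 -m pendant 'ROWS'. ROWS is JSON, one flat list of numbers, 5 for each row, row after row: the shift along the tool's x, y, z in mm, then the turn about the tool's z in degrees, then the finger opening in mm, from 0 to 85.4. A call has 1 to 12 rows; each row shifts and turns the commanded pose from where the row before left it, along the tool's axes as they then stand; what a row does not reach is not made up. A row lasts 1/8 s, in which the tool goes at most 62.5 mm and 10.7 degrees, less where a joint would pass 70% of its speed; a pose out of reach is approached as far as the arm can. A call is refused whole if a number of a shift passes 62.5 or a number of a turn 10.7, either way. A call with a gripper value outside its range is refused whole. The fingers move at their own pace and stop on an object; the grip force is fixed at half the most. Time passes only in rows, so rows that do not move let the fingers close. It gives the time, the measured TCP pose, the force and the opening at its end, in the units of the state.
- sense(): the state, without advancing time (a new reading comes with each control period).
- snapshot(name): name is "side" or "top"; returns (picture, depth): 420x560x3 uint8, red, green, blue; 420x560 float32, m along the optical axis (not along the pixel's ray), 0 where there is no reading.
- calibration(name): a dict with "mtx" (3x3 intrinsics, pixels), "rvec" (rotation vector, rad) and "tvec" (3), from world to camera coordinates, as OpenCV has them. Camera axes: x right, y down, z forward; pixel columns grow to the right and rows downward; lengths in m; the calibration is good to about 2 mm. A picture is of the moment at which its call begins. calibration takes no time and is no camera call.
- hand_in(): hands the job in, once; it reports no verdict.
The state is a dict: "clock": time; "q": joint angles; "dq": joint speeds; "joint_efforts": joint torques, N m; "eef_pos": TCP position; "tcp_rot": TCP orientation; "wrist_force": force on the tool from outside, world axes, zero at the start; "torque": the same for the moment, N m; "width": opening from 0.0 (shut) to 1.0 (fully open).
Only numpy, scipy, OpenCV 4.12 (cv2) and the standard library are available. Lean on these libraries where they do the work, as an engineer would, in place of code of your own. Each camera call takes 0.05 s, during which the arm holds its last target.

## Task

Set up the drill jig: lay the short, thick wood block level in the jig's nest, in under the raised drill plate, so that it sits fully down on the base between the back stop, the front lip and the guides, and let go of it. Then push the sprung plate down level until its catch has snapped over it and holds it by itself. Leave the other things on the bench where they are.

Things in the scene. Friction and masses are not known exactly. Their poses are not given: they have to be found in the camera images.
- offcut_1: The workpiece: the short, thick pine block, 45 x 45 x 120 mm, about 0.12 kg, lying loose on the bench (the longer, thinner wood strip is not wanted). Origin: centre of its underside; y axis along its 120 mm length, z up. Its length lies within 0.4 rad of the robot's y axis; both ends are alike.
- block_mid (a point): The middle of that block, 22.5 mm above its origin, same axes.
- nest (a point): Nest of the jig: point on top of its base (15 mm above the bench) over which the middle of the seated block belongs. x level, along the seated block, from the jig's open front (to the robot's left) to its hinge side; y to the jig's left; z up. Room for the block: x -62.5 to 62.5 mm, y -24.5 to 24.5 mm. Seated, its top is 45 mm above this point, 3.5 mm under the level plate.
- jig: Drill jig, screwed to the bench; its place and yaw (-1.85 to -1.35) change. Axes as the nest's, origin 15 mm below it. In mm from the origin: plywood base x -98 to 112, y -62 to 88, 15 thick; front lip x -74 to -62.5, top at z 23; back stop x 62.5 to 77, top 46; hinge cheeks x 73 to 97, |y| 41 to 53, top 78.
- guides (a point): Middle between the nest's four corner guides, 28 mm above the bench, axes as the nest's. Guides at x -61 to -44 and 40 to 61 mm; inner faces at y +-24.5 up to this height, then bevelled outwards at 45 degrees to their tops 6 mm higher; outer faces at y +-40. Between them, x -44 to 40, the sides are open for the fingers.
- leaf (a joint): Hinge of the sprung drill plate, rad: 0 level, grows as it opens. Its spring holds it open at 0.72, overhanging the nest. Pushing its pad takes about 5 N at first, 8 to 16 N near level. It stops at -0.02; the catch snaps over it once it passes 0.005, and it then rests at about 0.006. Let go before that, it springs open.
- leaf_hinge (a point): On the hinge axis (along the jig's y), mid width; x 85, z 67 mm in the jig's frame. Turns with the plate, its x axis pointing from the plate's free end to the hinge. Plate 7 mm thick, 70 wide, reaching 160 from the axis; three drill bushes 54, 85 and 116 mm from it stand 3.5 mm high; an ear on the left edge, 85 mm from it, out to y 53.5, goes under the catch.
- leaf_end (a point): Middle of the plate's free front end, 160 mm from the hinge axis: about 170 mm above the bench while open. A gripper pointing straight down over the nest strikes the open plate: take the block by its middle with the tool leaning 30 to 45 degrees back to the front, turned about the line on which the fingers close, and bring it in level from the front.
- leaf_pad (a point): Where to push: middle of the black rubber thumb pad (26 x 54 mm) on top of the plate, 144 mm from the hinge axis and 6 mm above the plate's mid plane. Moves with the plate.
- catch (a joint): Spring catch at the jig's left side (away from the robot), m: 0 home. The plate's ear pushes its bevelled bolt outwards 4 to 5 mm in passing, then it springs back over the ear by itself; it needs no handling. Column at x -14 to 14, y 62 to 80 mm in the jig's frame, top z 89; bolt nose reaches in to y 49 at z 71 to 84, pull knob out to y 102.
- offcut_2: Long thin wood strip, 32 x 200 x 19 mm, a bystander; origin at the centre of its underside, length along its y.
- pencil_flat: Carpenter's pencil, 11 x 168 x 7 mm, bystander near the front edge, length along its y.
- tape_masking: Roll of masking tape, 72 mm across, 24 mm high, bystander behind the work.
- cutters_blue: Side cutters with blue handles, 52 x 169 x 14 mm, bystander behind the work.
- spanner_10: Small combination spanner, 28 x 180 x 7 mm, bystander at the right of the bench, length along its y.
Not all that is in view belongs to the job. Leave any turquoise look-alike of the offcut_1 alone.

How it is judged:
On the way, in this order (a step that is already met when the one before it is completed fails the run):
1. the block lies level and fully down in the nest, let go, with the drill plate still up (x of block_mid in the frame of nest between -0.005 and 0.005 m and y of block_mid in the frame of nest between -0.005 and 0.005 m and z of block_mid in the frame of nest between 0.019 and 0.0265 m and angle between the y axis of offcut_1 and the x axis of nest, either way round below 0.06 rad and value of joint leaf above 0.3 rad and contact force between offcut_1 and the fingers below 0.3 N), for 0.2 s.
2. the drill plate is pushed down level over the block (value of joint leaf below 0.012 rad), for 0.1 s.
At the end, for the whole second after the job is handed in: The block's middle is within 5 mm of its place in the nest in x and y, its underside within 4 mm of the base, its length within 0.06 rad of the nest's x axis, at rest; the drill plate is level (joint under 0.025 rad), still, and held by the catch, which is home (under 2 mm) (x of block_mid in the frame of nest between -0.005 and 0.005 m and y of block_mid in the frame of nest between -0.005 and 0.005 m and z of block_mid in the frame of nest between 0.019 and 0.0265 m and angle between the y axis of offcut_1 and the x axis of nest, either way round below 0.06 rad and value of joint leaf below 0.025 rad and value of joint catch below 0.002 m and velocity of joint leaf between -0.05 and 0.05 rad/s and linear speed of offcut_1 below 0.01 m/s); the robot touches nothing.
It fails at once if the long thin wood offcut moved more than 30 mm away (distance of offcut_2 from where it was at the start of the episode above 0.03 m).
It fails at once if the pencil moved more than 30 mm away (distance of pencil_flat from where it was at the start of the episode above 0.03 m).
It fails at once if the masking tape moved more than 30 mm away (distance of tape_masking from where it was at the start of the episode above 0.03 m).
It fails at once if the pair of cutters moved more than 30 mm away (distance of cutters_blue from where it was at the start of the episode above 0.03 m).
It fails at once if the spanner moved more than 30 mm away (distance of spanner_10 from where it was at the start of the episode above 0.03 m).
It also fails if it takes over 48 s, if anything falls off the work surface, if the arm or the gripper's body presses on something with over 40 N, if the wrist force passes 120 N, or if a joint passes its speed limit or range.

## Working session

There is one attempt and no reset: what is moved stays moved. The work goes in short steps, Python scripts to look and compute and a shell command to move; the robot and the scene stay as the last step left them, time stands still between calls to the robot, and variables do not carry over. Pictures are saved under pics/ and viewed, and the job is handed in when it is done.

```bash
ls; mkdir -p pics
cat > h.py <<'E'
import numpy as np, cv2
from station import sense, snapshot, calibration, hand_in, grip_depth
def cam(n):
    c=calibration(n); R=cv2.Rodrigues(np.array(c["rvec"],float))[0]; return np.array(c["mtx"],float),R,np.array(c["tvec"],float).ravel()
def pts(n,depth):
    K,R,t=cam(n); v,u=np.mgrid[0:depth.shape[0],0:depth.shape[1]]
    d=depth; P=np.stack([(u-K[0,2])/K[0,0]*d,(v-K[1,2])/K[1,1]*d,d],-1)
    return (P-t)@R
def ray(n,uv,z):
    K,R,t=cam(n); uv=np.atleast_2d(uv).astype(float)
    d=np.c_[(uv[:,0]-K[0,2])/K[0,0],(uv[:,1]-K[1,2])/K[1,1],np.ones(len(uv))]@R
    C=-R.T@t; return C+d*((z-C[2])/d[:,2])[:,None]
def proj(n,P):
    K,R,t=cam(n); p=(np.atleast_2d(P)@R.T+t)@K.T; return p[:,:2]/p[:,2:]
def shot(n,f):
    im,d=snapshot(n); cv2.imwrite(f"pics/{f}.png",im[...,::-1]); np.savez(f"/tmp/{f}.npz",im=im,d=d); return im,d
E
python3 - <<'E'
from h import *
for n in("top","side"):
    shot(n,n+"0"); K,R,t=cam(n); print(n,K.round(1).tolist(),(-R.T@t).round(3),R.round(2).tolist())
s=sense();print(s,grip_depth if not callable(grip_depth) else grip_depth())
E
```

```text
pics
top [[543.4, 0.0, 282.5], [0.0, 543.4, 208.6], [0.0, 0.0, 1.0]] [ 0.458 -0.143  1.334] [[0.03, -1.0, 0.0], [-1.0, -0.03, -0.07], [0.07, -0.0, -1.0]]
side [[419.2, 0.0, 277.7], [0.0, 419.2, 215.2], [0.0, 0.0, 1.0]] [0.281 0.682 0.716] [[-0.95, -0.31, -0.02], [-0.17, 0.57, -0.8], [0.26, -0.76, -0.59]]
{'clock': 0.1, 'q': array([-1.45280955e+00,  2.59251457e-01,  1.53599180e+00,  7.63538707e-06,
        1.34801761e+00, -2.02766956e-01]), 'dq': array([ 0.00053327, -0.00059196, -0.00150636,  0.00156267,  0.00021554,
       -0.00034562]), 'joint_efforts': array([ 2.93404046e-03, -4.46969068e+01, -2.91247290e+01, -1.82193994e-04,
        6.31947216e-03, -1.66584374e-05]), 'eef_pos': array([ 0.17342127, -0.52172764,  0.40396035]), 'tcp_rot': array([-8.33201609e-04,  9.87166964e-01,  1.59689355e-01,  3.90666531e-05]), 'wrist_force': array([-0.04759375, -0.96922727,  0.72208374]), 'torque': array([-0.05631035,  0.01320637, -0.02274553]), 'width': 0.9979620962930598} 0.1547
```

View pics/top0.png

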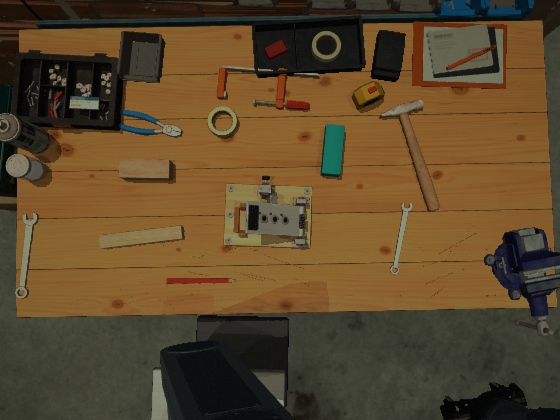

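View pics/side0.png

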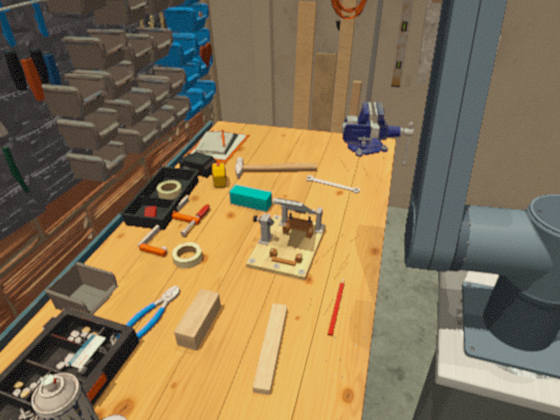

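The top view shows the pine block at about (146,169), the strip at (142,237), and the jig at (268,216) with its open front to the left. The turquoise look-alike is at (333,150). Next I'll measure the block and the jig.

```bash
cat > m.py <<'E'
from h import *
z=np.load("/tmp/top0.npz"); im,d=z["im"],z["d"]; P=pts("top",d)
# block: top face by height
m=(np.abs(P[...,2]-0.045)<0.006)&(d>0); m[:150]=0;m[190:]=0;m[:,:105]=0;m[:,185:]=0
c=max(cv2.findContours(m.astype(np.uint8),0,1)[0],key=cv2.contourArea)
r=cv2.minAreaRect(c); b=cv2.boxPoints(r); w=ray("top",b,0.045); print("block",r,w.round(4).tolist(),w.mean(0))
print([np.linalg.norm(w[i]-w[(i+1)%4]).round(4) for i in range(4)], np.median(P[m][:,2]))
# PCA of 3d pts
q=P[m][:,:2]; mm=q.mean(0); e=np.linalg.eigh(np.cov(q.T))[1][:,1]; print("pca",mm,e,np.ptp((q-mm)@e))
# jig
cr=im[170:260,210:325]; cv2.imwrite("pics/jigcrop.png",cv2.resize(cr[...,::-1],None,fx=6.5,fy=6.5,interpolation=cv2.INTER_CUBIC))
hsv=cv2.cvtColor(cr,cv2.COLOR_RGB2HSV)
for uv in((228,190),(228,240),(200,200),(300,190),(260,195)): print(uv,im[uv[1],uv[0]],hsv[uv[1]-170,uv[0]-210] if uv[0]>=210 else '',P[uv[1],uv[0]].round(3))
E
python3 m.py
```

```text
block ((144.0, 168.5), (19.0, 50.0), 90.0) [[0.6512, 0.2489, 0.045], [0.6543, 0.1296, 0.045], [0.6086, 0.1278, 0.045], [0.6055, 0.2469, 0.045]] [0.62990565 0.18829115 0.045     ]
[np.float64(0.1194), np.float64(0.0457), np.float64(0.1192), np.float64(0.0457)] 0.04468254482711168
pca [0.63050896 0.18887759] [-4.58388090e-04  9.99999895e-01] 0.12210104315056353
(228, 190) [125 110  80] [ 20  92 125] [ 0.586 -0.011  0.015]
(228, 240) [64 60 54] [18 40 64] [ 0.465 -0.015  0.017]
(200, 200) [140  99  48]  [0.561 0.059 0.   ]
(300, 190) [140 130  75] [ 25 118 140] [ 0.591 -0.186  0.016]
(260, 195) [99 93 79] [21 52 99] [ 0.576 -0.089  0.017]
```

View pics/jigcrop.png

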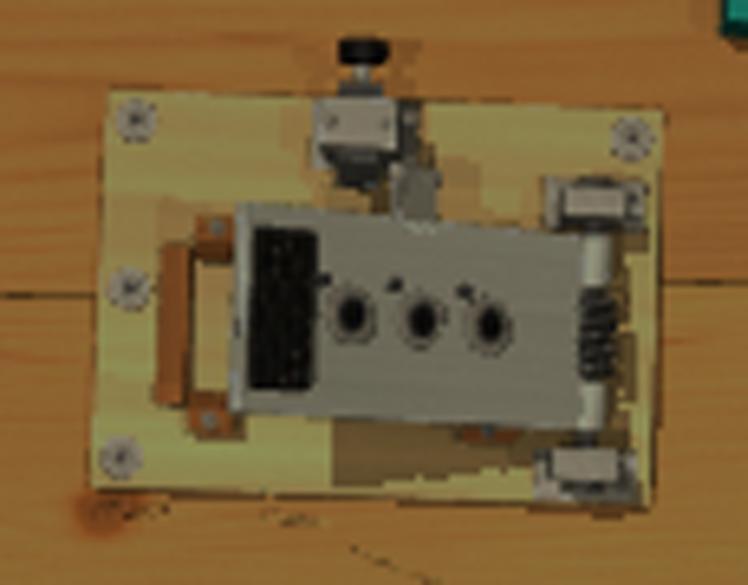

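```bash
cat > m2.py <<'E'
from h import *
def fit(pts):
    p=np.array(pts,np.float32)
    for _ in range(4):
        vx,vy,x,y=cv2.fitLine(p,cv2.DIST_HUBER,0,.01,.01).ravel(); r=np.abs((p-[x,y])@[-vy,vx]); k=r<max(1.0,2*np.median(r)); 
        p=p[k]
    return (x,y,vx,vy,len(p))
def X(a,b):
    A=np.array([[a[2],-b[2]],[a[3],-b[3]]]); s=np.linalg.solve(A,[b[0]-a[0],b[1]-a[1]]); return [a[0]+s[0]*a[2],a[1]+s[0]*a[3]]
def edges(M,u0,u1,v0,v1,mid=.5,trim=.12):
    # M bool mask region, returns quad corners TL,TR,BR,BL; edges put at mask border -0.5
    vs=range(int(v0+trim*(v1-v0)),int(v1-trim*(v1-v0))); us=range(int(u0+trim*(u1-u0)),int(u1-trim*(u1-u0)))
    L=[(np.argmax(M[v])-.5,v) for v in vs if M[v].any()]; R=[(M.shape[1]-1-np.argmax(M[v][::-1])+.5,v) for v in vs if M[v].any()]
    T=[(u,np.argmax(M[:,u])-.5) for u in us if M[:,u].any()]; B=[(u,M.shape[0]-1-np.argmax(M[::-1,u])+.5) for u in us if M[:,u].any()]
    l,r,t,b=map(fit,(L,R,T,B)); print("n",[len(L),len(T)],[x[4] for x in(l,r,t,b)])
    return np.array([X(l,t),X(r,t),X(r,b),X(l,b)])
if __name__=="__main__":
    z=np.load("/tmp/top0.npz"); im,d=z["im"],z["d"]; P=pts("top",d)
    m=(P[...,2]>0.03)&(d>0); n=np.zeros_like(m); n[150:190,105:190]=m[150:190,105:190]
    q=edges(n,119,173,160,178); w=ray("top",q,.045); print("block px",q.round(1).tolist()); print(w.round(4).tolist(),w.mean(0).round(4))
    e=w[1]+w[2]-w[0]-w[3]; print("yaw of length",np.arctan2(e[1],e[0]),[np.linalg.norm(w[i]-w[(i+1)%4]).round(4) for i in range(4)])
    m=(P[...,2]>0.008)&(d>0); n=np.zeros_like(m); n[175:255,215:320]=m[175:255,215:320]
    q=edges(n,224,312,184,248); w=ray("top",q,.015); print("jig px",q.round(1).tolist()); print(w.round(4).tolist())
    print([np.linalg.norm(w[i]-w[(i+1)%4]).round(4) for i in range(4)],"want .21 .15")
    J=np.array([[-98,88],[112,88],[112,-62],[-98,-62]])/1e3
    a=J-J.mean(0); b=w[:,:2]-w[:,:2].mean(0); th=np.arctan2((a[:,0]*b[:,1]-a[:,1]*b[:,0]).sum(),(a*b).sum())
    R=np.array([[np.cos(th),-np.sin(th)],[np.sin(th),np.cos(th)]]); o=w[:,:2].mean(0)-R@J.mean(0); print("jig yaw",th,"origin",o.round(4))
    print("resid mm",((w[:,:2]-o-J@R.T)*1e3).round(1).tolist())
    T=lambda x,y,z:np.r_[o+R@[x,y],z]
    # checks: lip front centre, screws etc projected
    vis=im[...,::-1].copy(); vis=cv2.resize(vis[170:260,210:325],None,fx=6.5,fy=6.5)
    th0=.72
    for p in [T(-.0625,.0245,.028),T(-.0625,-.0245,.028),T(-.074,0,.023),T(-.014,.062,.089),T(.014,.08,.089),T(.085-.16*np.cos(th0),0,.067+.16*np.sin(th0)),T(.073,.047,.078),T(.097,.047,.078),T(.073,-.047,.078),T(.085-.085*np.cos(th0),0,.067+.085*np.sin(th0)+.005),T(-.061,.04,.034),T(-.061,-.04,.034)]:
        u=(proj("top",p)[0]-[210,170]+.5)*6.5; cv2.circle(vis,tuple(int(v) for v in u),4,(0,0,255),-1)
    cv2.imwrite("pics/chk1.png",vis)
E
python3 m2.py
```

```text
n [13, 41] [13, 13, 40, 41]
block px [[118.5, 158.3000030517578], [170.8000030517578, 158.89999389648438], [168.8000030517578, 178.89999389648438], [118.5, 177.3000030517578]]
[[0.6528, 0.2502, 0.045], [0.6547, 0.1253, 0.045], [0.6065, 0.1281, 0.045], [0.6071, 0.2481, 0.045]] [0.6303 0.1879 0.045 ]
yaw of length -1.5656880049373856 [np.float64(0.1249), np.float64(0.0483), np.float64(0.1201), np.float64(0.0457)]
n [49, 67] [49, 48, 58, 67]
jig px [[225.89999389648438, 183.0], [311.70001220703125, 186.1999969482422], [309.79998779296875, 247.8000030517578], [223.0, 244.5]]
[[0.6034, -0.0052, 0.015], [0.601, -0.2147, 0.015], [0.4509, -0.2133, 0.015], [0.4536, -0.003, 0.015]]
[np.float64(0.2095), np.float64(0.1501), np.float64(0.2104), np.float64(0.1498)] want .21 .15
jig yaw -1.5830009921690946 origin [ 0.5143 -0.1019]
resid mm [[-0.1, -0.2], [0.0, 0.3], [-0.1, -0.2], [0.1, 0.2]]
```

View pics/chk1.png

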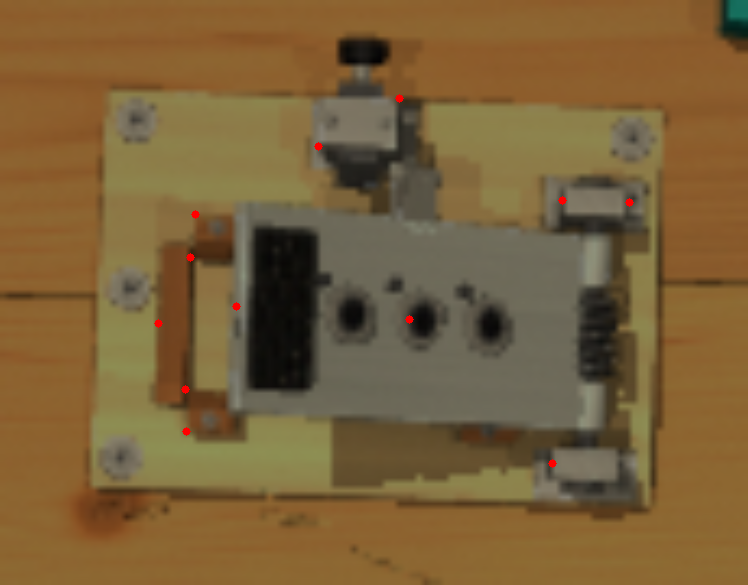

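```bash
cat > go.py <<'E'
import sys
from h import *
from scipy.spatial.transform import Rotation as Ro
O=np.array([.5143,-.1019]); YAW=-1.583
def jig(x,y): c,s=np.cos(YAW),np.sin(YAW); return O+[c*x-s*y,s*x+c*y]
def state():
    s=sense(); w=s["tcp_rot"]; M=Ro.from_quat([w[1],w[2],w[3],w[0]]).as_matrix(); return s,M
def rem(xyz,yaw_y=None):
    s,M=state(); d=np.array(xyz)-s["eef_pos"]; t=M.T@d*1e3
    ty=np.degrees(np.arctan2(M[1,1],M[0,1]))
    print("clock",round(s["clock"],2),"shift mm",t.round(1),"tool y world deg",ty.round(2),"tilt",M[:,2].round(3),"F",s["wrist_force"].round(1),"w",round(s["width"],3))
E
python3 -m pendant '[0,0,0,-10.1,85, 0,0,0,-10.1,85, 0,0,0,-10.1,85, 0,0,0,-10.1,85, 0,0,0,-10.1,85, 0,0,0,-10.1,85, 0,0,0,-10.1,85]'
python3 - <<'E'
from go import *
rem([.631,.245,.30])
E
```

```text
clock: 0.98
eef_pos: [0.1734, -0.5218, 0.4042]
tcp_rot: [-0.0, 0.711, 0.703, 0.0]
wrist_force: [0.4, -0.3, -0.5]
width: 1.0
clock 0.97 shift mm [771.3 449.7 105. ] tool y world deg -0.59 tilt [-0.     0.001 -1.   ] F [ 0.4 -0.3 -0.5] w 1.0
```

```bash
python3 -m pendant '[45,26,0,0,85, 45,26,0,0,85, 45,26,0,0,85, 45,26,0,0,85, 45,26,0,0,85, 45,26,0,0,85, 45,26,0,0,85, 45,26,0,0,85, 45,26,0,0,85, 45,26,0,0,85, 45,26,0,0,85, 45,26,0,0,85]'
python3 - <<'E'
from go import *
rem([.631,.245,.30])
E
```

```text
clock: 2.48
eef_pos: [0.4946, 0.0147, 0.4045]
tcp_rot: [-0.0, 0.713, 0.701, -0.0]
wrist_force: [0.7, -0.8, 0.5]
width: 0.99
clock 2.48 shift mm [232.4 132.8 104.4] tool y world deg -0.91 tilt [-0. -0. -1.] F [ 0.7 -0.8  0.5] w 0.99
```

```bash
python3 -m pendant '[45,26,15,0,85, 45,26,20,0,85, 45,26,20,0,85, 45,26,20,0,85, 45,26,20,0,85, 5,2,10,0,85, 0,0,0,0,85, 0,0,0,0,85]'
python3 - <<'E'
from go import *
rem([.631,.245,.183])
shot("side","s1");shot("top","t1")
E
```

```text
clock: 3.48
eef_pos: [0.6295, 0.2397, 0.3004]
tcp_rot: [0.0, 0.713, 0.701, 0.0]
wrist_force: [-0.0, 0.2, 0.2]
width: 0.996
clock 3.48 shift mm [  5.3   1.3 117.4] tool y world deg -0.98 tilt [ 0. -0. -1.] F [-0.   0.2  0.2] w 0.996
```

View pics/s1.png

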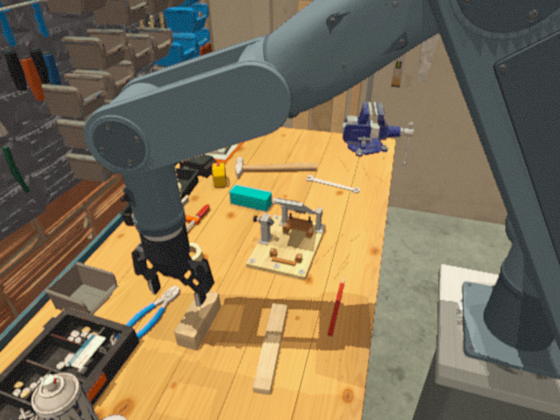

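View pics/t1.png

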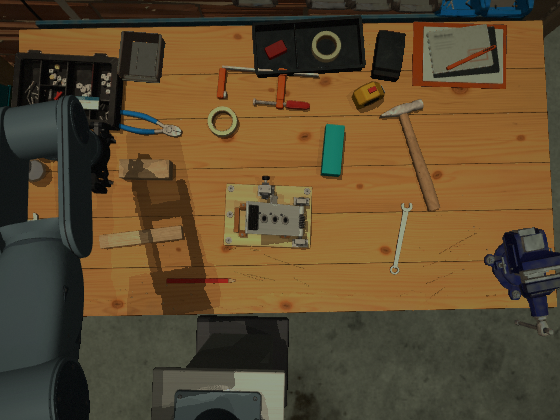

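Both views show the gripper over the block's front (+y) end, with the jaws straddling the block and nothing in the way. Since the tool can't be tilted, I'll do it this way:
- Grip the block by its front end with the tool upright.
- Set it down partly over the lip.
- Push it home with an open finger.

```bash
python3 -m pendant '[5.3,1.3,30,0.3,72, 0,0,40,0,72, 0,0,35,0,72, 0,0,17,0,72, 0,0,0,0,72]'
python3 - <<'E'
from go import *
rem([.631,.245,.178])
E
```

```text
clock: 4.2
eef_pos: [0.631, 0.2455, 0.1773]
tcp_rot: [-0.0, 0.715, 0.699, -0.001]
wrist_force: [-0.4, 1.0, 1.0]
width: 0.842
clock 4.2 shift mm [-0.5  0.1 -0.7] tool y world deg -1.26 tilt [-0.001 -0.    -1.   ] F [-0.4  1.   1. ] w 0.842
```

```bash
python3 -m pendant '[0,0,0,-0.5,72, 0,0,0,0,40, 0,0,0,0,36, 0,0,0,0,36, 0,0,0,0,36, 0,0,0,0,36, 0,0,-10,0,36, 0,0,-20,0,36, 0,0,-20,0,36, 0,0,-10,0,36, 0,0,0,0,36]'
python3 - <<'E'
from go import *
rem(np.r_[jig(-.082,0),.24])
shot("side","s2");shot("top","t2")
E
```

```text
clock: 5.58
eef_pos: [0.6315, 0.2462, 0.2393]
tcp_rot: [0.001, 0.712, 0.703, 0.001]
wrist_force: [0.6, 0.9, -1.7]
width: 0.52
clock 5.58 shift mm [-267.5 -112.8   -1.1] tool y world deg -0.72 tilt [ 0.003  0.001 -1.   ] F [ 0.6  0.9 -1.7] w 0.52
```

View pics/s2.png

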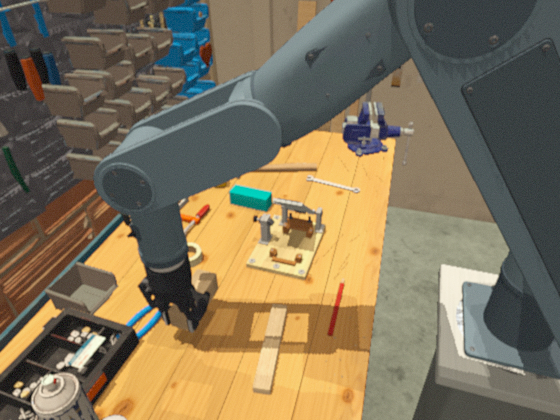

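View pics/t2.png

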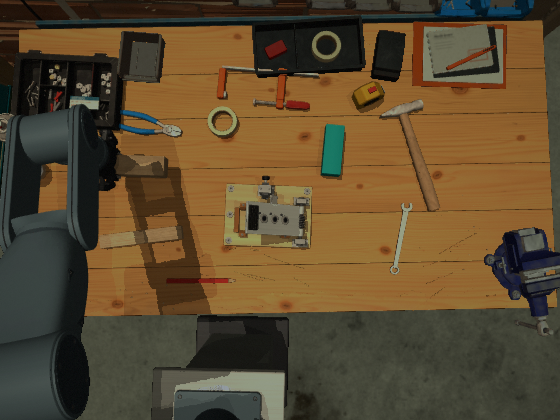

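The block is held and lifted; its rear end is visible at about (166,167) in the top view. I'll check that it's level and where its end is relative to the tool.

Run:
```python
from go import *
z=np.load("/tmp/t2.npz"); d=z["d"]; P=pts("top",d)
m=(P[...,2]>.05)&(P[...,2]<.16)&(d>0); n=np.zeros_like(m); n[148:190,125:180]=m[148:190,125:180]
Q=P[n]; top=Q[(Q[:,2]>.095)]; print(len(Q),len(top),np.percentile(Q[:,2],[1,10,50,90,99]).round(3))
A=np.c_[top[:,:2]-top[:,:2].mean(0),np.ones(len(top))]; c=np.linalg.lstsq(A,top[:,2],rcond=None)[0]; print("slope x,y, z",c.round(4), np.std(top[:,2]-A@c))
for v in range(152,186,3):
    r=P[v][n[v]&(P[v][:,2]>.095)]; 
    if len(r): print(v,r[:,1].min().round(4),r[:,1].max().round(4),r[:,2].mean().round(4),r[:,0].mean().round(4))
print(top.min(0),top.max(0))
for u in (150,155,160,163):
    k=n[:,u]&(P[:,u,2]>.095); print(u,P[:,u][k][:,0].min().round(4),P[:,u][k][:,0].max().round(4))
```

```text
926 792 [0.061 0.084 0.103 0.106 0.109]
slope x,y, z [0.0087 0.0091 0.1034] 0.002587637916667844
155 0.1824 0.2171 0.1042 0.6523
158 0.1292 0.2169 0.1033 0.6462
161 0.1294 0.2186 0.1035 0.6393
164 0.13 0.2162 0.1031 0.6325
167 0.1301 0.2168 0.1047 0.6254
170 0.1292 0.2169 0.1028 0.6188
173 0.1287 0.2159 0.1033 0.6118
[0.60752274 0.12866251 0.09511298] [0.65348186 0.21856008 0.10991137]
150 0.6081 0.651
155 0.6081 0.6512
160 0.6081 0.6512
163 0.6082 0.6514
```

```bash
python3 -m pendant '[-20,-11,0,0,36, -40,-23,0,0,36, -40,-23,0,0,36, -40,-23,0,0,36, -40,-23,0,0,36, -18,-10,0,0,36, 0,0,0,0,36, 0,0,0,0,36]'
python3 - <<'E'
from go import *
rem(np.r_[jig(-.15,0),.24])
shot("side","s3");shot("top","t3")
z=np.load("/tmp/t3.npz"); d=z["d"]; P=pts("top",d)
im=z["im"]; cv2.imwrite("pics/t3c.png",cv2.resize(im[160:270,170:330,::-1],None,fx=5,fy=5))
E
```

```text
clock: 6.68
eef_pos: [0.5164, 0.0501, 0.2377]
tcp_rot: [0.0, 0.712, 0.703, 0.0]
wrist_force: [0.4, -0.1, -0.5]
width: 0.527
clock 6.67 shift mm [-2.  -0.2 -2.3] tool y world deg -0.72 tilt [ 0.001  0.    -1.   ] F [ 0.4 -0.1 -0.5] w 0.527
```

View pics/t3c.png

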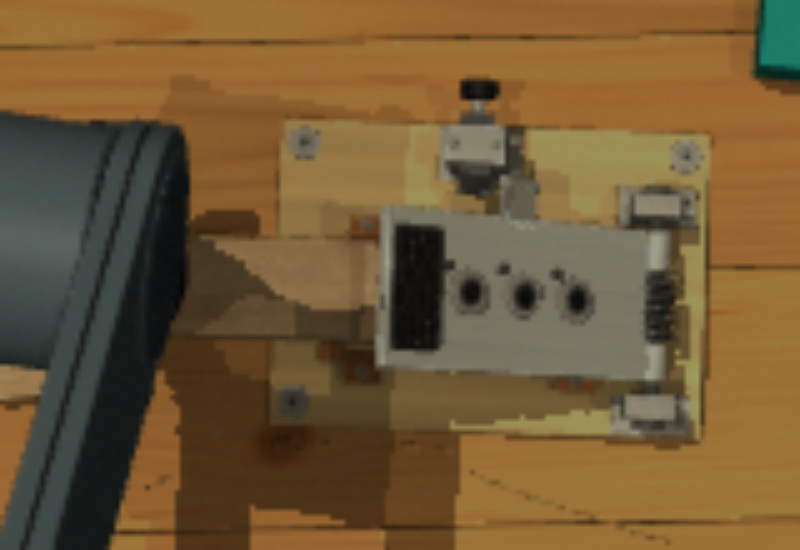

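View pics/s3.png

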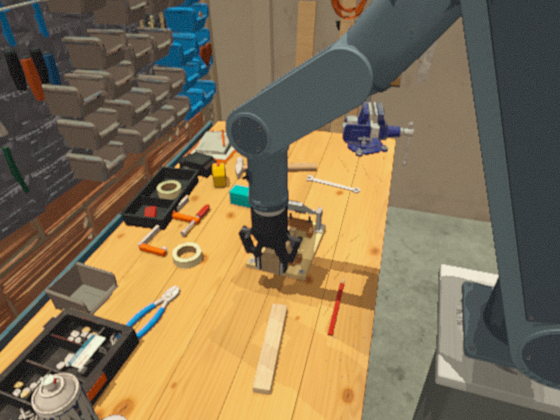

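Top crop: the block enters from the left between the front guides, at (365,225) and (360,372), with its rear end just under the plate. I'll measure its edges in the jig frame.

```bash
cat > meas.py <<'E'
from go import *
def lat(f,zlo,zhi,us):
    z=np.load(f"/tmp/{f}.npz"); d=z["d"]; P=pts("top",d); out=[]
    for u in us:
        c=P[190:250,u]; k=(c[:,2]>zlo)&(c[:,2]<zhi)&(d[190:250,u]>0)
        v=np.where(k)[0]+190
        if len(v)<10: continue
        zz=np.median(c[k][:,2]); e=ray("top",[[u,v.min()-.5],[u,v.max()+.5]],zz)
        J=[(np.array([[np.cos(YAW),np.sin(YAW)],[-np.sin(YAW),np.cos(YAW)]])@(q[:2]-O)*1e3).round(1) for q in e]
        out.append((u,J[0],J[1],zz.round(4),(J[0][1]-J[1][1]).round(1),((J[0][1]+J[1][1])/2).round(2)))
    return out
E
python3 - <<'E'
from meas import *
for o in lat("t3",.085,.12,range(208,246,3)): print(*o)
E
```

```text
208 [-126.7   23.2] [-124.6  -22.1] 0.1036 45.3 0.55
211 [-119.9   23.5] [-117.8  -21.9] 0.1033 45.4 0.8
214 [-113.1   23.7] [-111.   -21.6] 0.1033 45.3 1.05
217 [-106.4   24. ] [-104.2  -23.6] 0.1029 47.6 0.2
220 [-99.5  24.3] [-97.4 -23.4] 0.1031 47.7 0.45
223 [-92.5  22.2] [-90.5 -23.1] 0.104 45.3 -0.45
226 [-85.9  22.5] [-83.8 -22.8] 0.1027 45.3 -0.15
229 [-78.9  22.7] [-76.9 -22.6] 0.104 45.3 0.05
232 [-72.2  23. ] [-70.2 -22.3] 0.1032 45.3 0.35
235 [-65.4  23.2] [-63.4 -22.1] 0.1037 45.3 0.55
238 [-58.6  23.6] [-56.7 -21.8] 0.1027 45.4 0.9
241 [-51.8  23.7] [-49.8 -21.6] 0.1037 45.3 1.05
244 [-45.  24.] [-43.1 -21.3] 0.1034 45.3 1.35
```

```bash
python3 -m pendant '[-20,-0.4,6,0,36, -30,0,6,0,36, -20,0,0,0,36, 0,0,0,0,36, 0,0,0,0,36]'
python3 - <<'E'
from go import *
rem(np.r_[jig(-.082,0),.2035])
shot("side","s4");shot("top","t4")
im=np.load("/tmp/t4.npz")["im"]; cv2.imwrite("pics/t4c.png",cv2.resize(im[160:270,170:330,::-1],None,fx=5,fy=5))
im=np.load("/tmp/s4.npz")["im"]; cv2.imwrite("pics/s4c.png",cv2.resize(im[180:290,200:360,::-1],None,fx=5,fy=5))
E
```

```text
clock: 7.4
eef_pos: [0.5146, -0.0196, 0.2257]
tcp_rot: [-0.0, 0.711, 0.703, 0.0]
wrist_force: [-0.9, -0.2, -0.4]
width: 0.524
clock 7.4 shift mm [-0.3  0.7 22.2] tool y world deg -0.69 tilt [ 0.  0. -1.] F [-0.9 -0.2 -0.4] w 0.524
```

View pics/s4c.png

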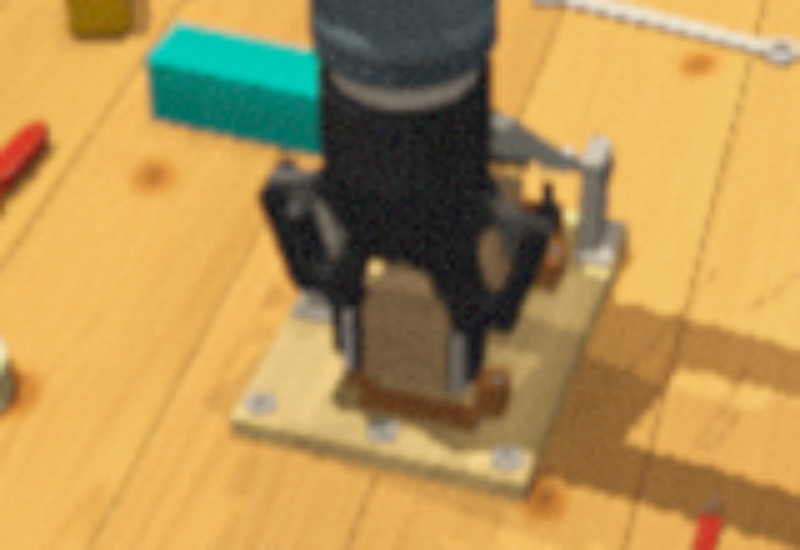

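View pics/t4c.png

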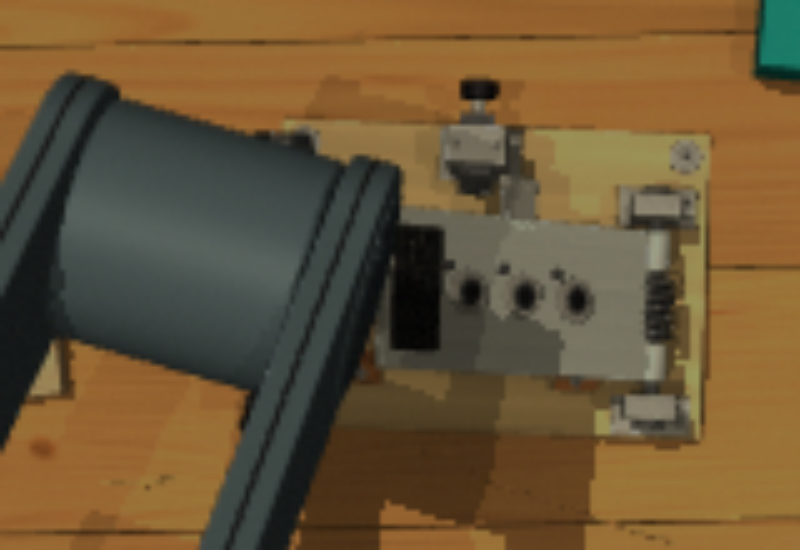

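```bash
python3 -m pendant '[0,0.4,9,0,36, 0,0,9,0,36, 0,0,3,0,36, 0,0,0,0,36]'; sleep 0
python3 -m pendant '[0,0,1,0,36, 0,0,0,0,36]'
python3 -m pendant '[0,0,1,0,36, 0,0,0,0,36]'
```

```text
clock: 8.0
eef_pos: [0.5146, -0.0204, 0.2042]
tcp_rot: [-0.0, 0.712, 0.703, -0.0]
wrist_force: [0.5, 0.1, -1.5]
width: 0.521
clock: 8.25
eef_pos: [0.5149, -0.0205, 0.2039]
tcp_rot: [0.0, 0.712, 0.703, 0.0]
wrist_force: [0.2, -0.4, -1.4]
width: 0.523
clock: 8.5
eef_pos: [0.5148, -0.0205, 0.2027]
tcp_rot: [0.0, 0.712, 0.703, 0.0]
wrist_force: [0.3, 0.1, -1.6]
width: 0.529
```

```bash
python3 -m pendant '[0,0,1,0,36, 0,0,0,0,36]'
python3 -m pendant '[0,0,1,0,36, 0,0,0,0,36]'
```

```text
clock: 8.75
eef_pos: [0.5148, -0.0204, 0.2024]
tcp_rot: [0.0, 0.711, 0.703, 0.0]
wrist_force: [-2.0, 1.1, 5.0]
width: 0.525
clock: 9.0
eef_pos: [0.5148, -0.0204, 0.2024]
tcp_rot: [0.0, 0.711, 0.703, 0.0]
wrist_force: [-4.2, 1.5, 14.5]
width: 0.524
```

The block touched the lip at the expected height. I'll ease off and open the fingers.

```bash
python3 -m pendant '[0,0,-1.2,0,36, 0,0,0,0,44, 0,0,0,0,48, 0,0,0,0,52, 0,0,0,0,56, 0,0,0,0,60, 0,0,0,0,60]'
python3 - <<'E'
from go import *
rem(np.r_[jig(-.082,0),.2035])
shot("side","s5")
im=np.load("/tmp/s5.npz")["im"]; cv2.imwrite("pics/s5c.png",cv2.resize(im[180:290,200:360,::-1],None,fx=5,fy=5))
E
```

```text
clock: 9.88
eef_pos: [0.5148, -0.0204, 0.2018]
tcp_rot: [-0.0, 0.712, 0.703, -0.0]
wrist_force: [0.5, 0.6, 0.5]
width: 0.703
clock 9.88 shift mm [ 0.5  0.5 -1.7] tool y world deg -0.72 tilt [-0. -0. -1.] F [0.5 0.6 0.5] w 0.703
```

View pics/s5c.png

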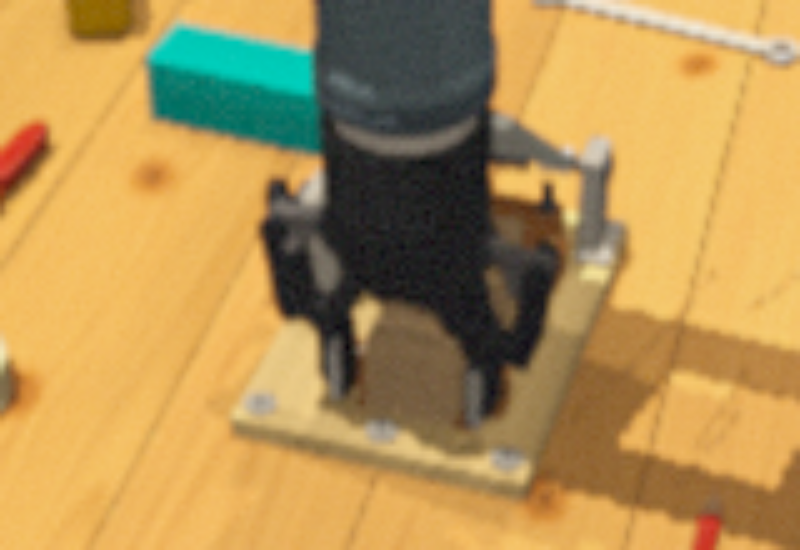

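```bash
python3 -m pendant '[20,0,0,0,66, 40,0,0,0,72, 40,0,-10,0,85, 40,0,-20,0,85, 40,0,0,0,85, 0,0,0,0,85]'
python3 - <<'E'
from go import *
rem(np.r_[jig(-.082,0),.2035])
shot("side","s6");shot("top","t6")
im=np.load("/tmp/t6.npz")["im"]; cv2.imwrite("pics/t6c.png",cv2.resize(im[160:270,170:330,::-1],None,fx=5,fy=5))
im=np.load("/tmp/s6.npz")["im"]; cv2.imwrite("pics/s6c.png",cv2.resize(im[180:290,200:360,::-1],None,fx=5,fy=5))
E
```

```text
clock: 10.68
eef_pos: [0.5168, 0.1618, 0.2322]
tcp_rot: [0.0, 0.71, 0.704, 0.0]
wrist_force: [-0.9, -0.2, -0.5]
width: 0.994
clock 10.68 shift mm [-1.818e+02  1.000e-01  2.860e+01] tool y world deg -0.51 tilt [ 0.001  0.001 -1.   ] F [-0.9 -0.2 -0.5] w 0.994
```

View pics/s6c.png

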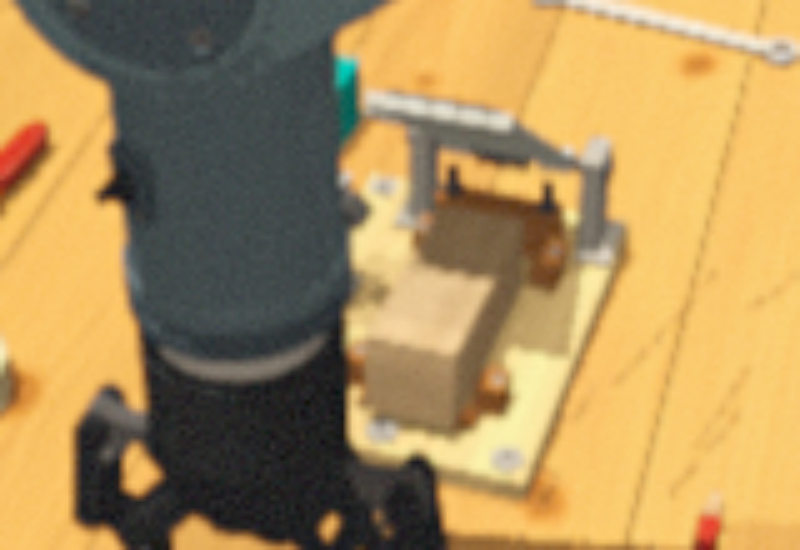

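View pics/t6c.png

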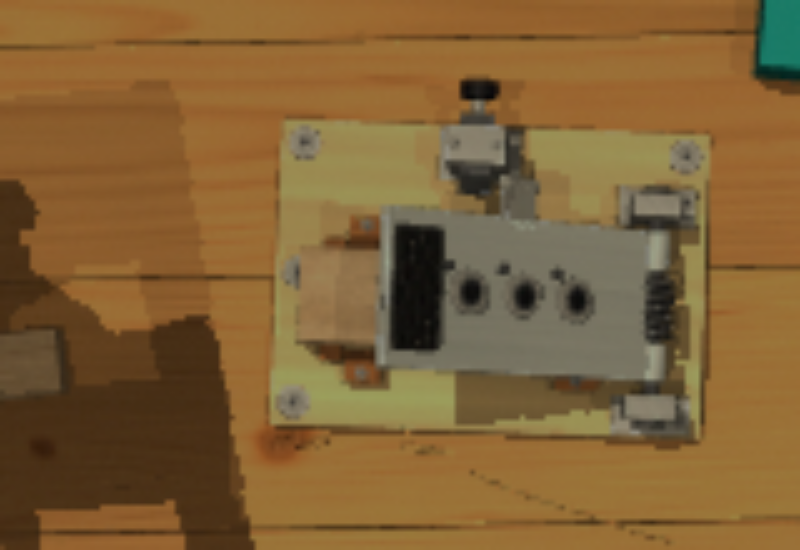

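The block lies in the front guides, propped on the lip, with its front end at crop x of about 300. I'll measure it, then turn the tool by 90° so that one finger leads.

```bash
python3 - <<'E'
from meas import *
for o in lat("t6",.05,.085,range(229,246,2)): print(*o)
z=np.load("/tmp/t6.npz"); d=z["d"]; P=pts("top",d)
for v in (212,216,220,224,228): 
    k=np.where((P[v,:,2]>.06)&(P[v,:,2]<.09)&(d[v]>0))[0]; k=k[(k>222)&(k<250)]; q=ray("top",[[k.min()-.5,v]],.068)[0,:2]-O
    print(v,k.min(),(np.array([[np.cos(YAW),np.sin(YAW)],[-np.sin(YAW),np.cos(YAW)]])@q*1e3).round(1), P[v,k[2],2].round(4))
s=np.load("/tmp/s6.npz");P=pts("side",s["d"])
for uv in((278,264),(282,246),(296,250),(284,238),(290,226),(296,222)): print(uv,P[uv[1],uv[0]].round(4))
E
python3 -m pendant '[0,0,-10,10.2,85, 0,0,-10,10,85, 0,0,0,10,85, 0,0,0,10,85, 0,0,0,10,85, 0,0,0,10,85, 0,0,0,10,85, 0,0,0,10,85, 0,0,0,10,85, 0,0,0,0,85]'
```

```text
231 [-77.6  22.8] [-75.6 -23.8] 0.0688 46.6 -0.5
233 [-72.9  22.9] [-70.9 -23.7] 0.0696 46.6 -0.4
235 [-68.5  23.3] [-66.4 -23.4] 0.0669 46.7 -0.05
237 [-63.7  23.3] [-61.6 -23.3] 0.0686 46.6 0.0
239 [-59.1  23.6] [-57.1 -23.1] 0.0677 46.7 0.25
241 [-54.3  21.4] [-52.4 -22.9] 0.0673 44.3 -0.75
243 [-49.7  21.6] [-47.8 -22.7] 0.0669 44.3 -0.55
212 230 [-80.8  14.5] 0.0686
216 230 [-80.4   5.2] 0.0693
220 230 [-80.   -4.1] 0.0727
224 229 [-81.9 -13.5] 0.0687
228 231 [-76.9 -22.7] 0.0707
(278, 264) [ 0.5269 -0.0235  0.0156]
(282, 246) [ 0.518 -0.03   0.07 ]
(296, 250) [ 0.4935 -0.0647  0.0346]
(284, 238) [ 0.523  -0.0615  0.0682]
(290, 226) [ 0.5247 -0.1171  0.063 ]
(296, 222) [ 0.5219 -0.1622  0.0433]
clock: 12.02
eef_pos: [0.5171, 0.1582, 0.2516]
tcp_rot: [0.0, 1.0, -0.008, -0.0]
wrist_force: [-1.7, -0.3, -0.8]
width: 0.996
```

Run:
```python
from go import *
rem(np.r_[jig(-.155,0),.192])
```

```text
clock 12.03 shift mm [  0.8 105.1  59.7] tool y world deg -90.93 tilt [-0.001 -0.    -1.   ] F [-1.7 -0.3 -0.8] w 0.996
```

```bash
python3 -m pendant '[0.8,35,0,-0.2,85, 0,40,20,0,85, 0,30,25,0,85, 0,0,15,0,85, 0,0,0,0,85]'
python3 - <<'E'
from go import *
rem(np.r_[jig(-.117,0),.192])
shot("side","s7");shot("top","t7")
im=np.load("/tmp/s7.npz")["im"]; cv2.imwrite("pics/s7c.png",cv2.resize(im[170:310,180:380,::-1],None,fx=4,fy=4))
im=np.load("/tmp/t7.npz")["im"]; cv2.imwrite("pics/t7c.png",cv2.resize(im[160:270,170:330,::-1],None,fx=5,fy=5))
E
```

```text
clock: 12.65
eef_pos: [0.5158, 0.0544, 0.1908]
tcp_rot: [-0.0, 1.0, -0.006, -0.001]
wrist_force: [0.2, -0.1, 0.2]
width: 0.999
clock 12.65 shift mm [ 0.4 39.3 -1.2] tool y world deg -90.69 tilt [-0.003  0.001 -1.   ] F [ 0.2 -0.1  0.2] w 0.999
```

View pics/s7c.png

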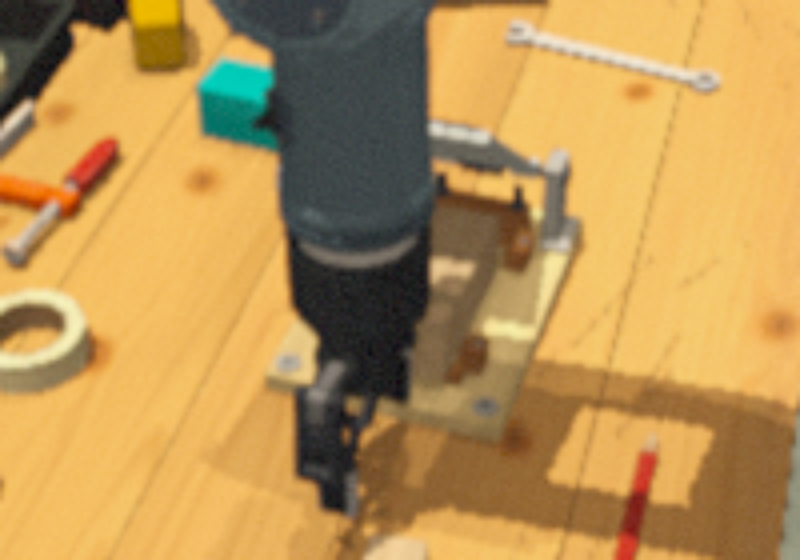

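View pics/t7c.png

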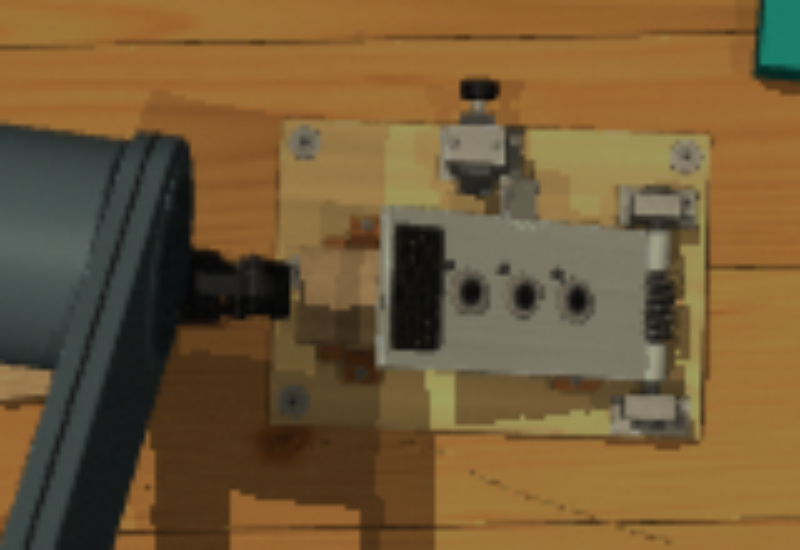

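The leading finger's knuckle shows at crop (285,287), just short of the block end at 300. I'll check the knuckle's height and reach.

Run:
```python
from go import *
z=np.load("/tmp/t7.npz"); d=z["d"]; P=pts("top",d)
Rt=np.array([[np.cos(YAW),np.sin(YAW)],[-np.sin(YAW),np.cos(YAW)]])
for v in (214,217,220):
    for u in range(210,232,2): print(u,v,(Rt@(P[v,u,:2]-O)*1e3).round(0),(P[v,u,2]*1e3).round(0),end=' | ')
    print()
```

```text
210 214 [-118.    5.] 131.0 | 212 214 [-117.    7.] 99.0 | 214 214 [-114.    7.] 90.0 | 216 214 [-110.    8.] 82.0 | 218 214 [-99.   5.] 140.0 | 220 214 [-95.   6.] 134.0 | 222 214 [-91.   6.] 136.0 | 224 214 [-88.   7.] 123.0 | 226 214 [-85.   8.] 101.0 | 228 214 [-89.  12.] 22.0 | 230 214 [-79.  10.] 74.0 | 
210 217 [-118.   -2.] 130.0 | 212 217 [-113.   -2.] 131.0 | 214 217 [-108.   -2.] 136.0 | 216 217 [-104.   -1.] 129.0 | 218 217 [-100.   -1.] 132.0 | 220 217 [-95.  -1.] 138.0 | 222 217 [-90.  -1.] 138.0 | 224 217 [-88.   0.] 112.0 | 226 217 [-87.   2.] 87.0 | 228 217 [-89.   5.] 15.0 | 230 217 [-79.   3.] 66.0 | 
210 220 [-116.   -9.] 136.0 | 212 220 [-116.   -7.] 102.0 | 214 220 [-125.   -3.] -3.0 | 216 220 [-110.   -6.] 80.0 | 218 220 [-99.  -8.] 134.0 | 220 220 [-94.  -8.] 138.0 | 222 220 [-90.  -8.] 135.0 | 224 220 [-88.  -7.] 117.0 | 226 220 [-86.  -5.] 85.0 | 228 220 [-89.  -2.] 15.0 | 230 220 [-79.  -4.] 67.0 |
```

```bash
python3 -m pendant '[0,8,0,0,85, 0,7,0,0,85, 0,0,0,0,85]'
python3 -m pendant '[0,3,0,0,85, 0,3,0,0,85, 0,0,0,0,85]'
python3 -m pendant '[0,3,0,0,85, 0,3,0,0,85, 0,0,0,0,85]'
```

```text
clock: 13.12
eef_pos: [0.5164, 0.0391, 0.1923]
tcp_rot: [0.0, 1.0, -0.006, 0.0]
wrist_force: [0.0, -0.6, 1.4]
width: 0.999
clock: 13.5
eef_pos: [0.5161, 0.0333, 0.1919]
tcp_rot: [0.0, 1.0, -0.006, -0.0]
wrist_force: [0.3, -0.4, 0.5]
width: 0.993
clock: 13.88
eef_pos: [0.5161, 0.0273, 0.1919]
tcp_rot: [0.0, 1.0, -0.006, -0.0]
wrist_force: [0.2, 0.7, -1.1]
width: 0.997
```

```bash
python3 -m pendant '[0,2,0,0,85, 0,2,0,0,85, 0,0,0,0,85]'
python3 - <<'E'
from go import *
shot("side","s8");shot("top","t8")
im=np.load("/tmp/s8.npz")["im"]; a=cv2.resize(im[170:310,220:320,::-1],None,fx=4,fy=4)
im=np.load("/tmp/t8.npz")["im"]; b=cv2.resize(im[180:260,220:300,::-1],None,fx=5,fy=5)
c=np.zeros((560,800,3),np.uint8); c[:,:400]=a; c[:400,400:]=b; cv2.imwrite("pics/c8.png",c)
E
```

```text
clock: 14.25
eef_pos: [0.516, 0.0234, 0.1919]
tcp_rot: [0.0, 1.0, -0.006, 0.0]
wrist_force: [-0.8, -0.3, 0.9]
width: 0.994
```

View pics/c8.png

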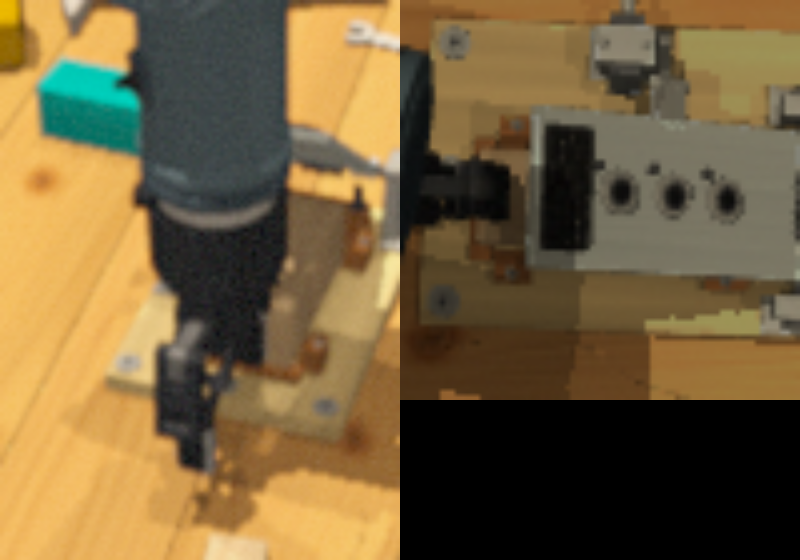

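```bash
cat > blk.py <<'E'
from meas import *
import sys
f=sys.argv[1]; z=np.load(f"/tmp/{f}.npz"); d=z["d"]; P=pts("top",d); Rt=np.array([[np.cos(YAW),np.sin(YAW)],[-np.sin(YAW),np.cos(YAW)]])
for v in range(203,233,3):
    print(v,[(u,*(Rt@(P[v,u,:2]-O)*1e3).round(0),round(P[v,u,2]*1e3)) for u in range(231,246,1)][::2])
E
python3 blk.py t8
```

```text
203 [(231, np.float64(-83.0), np.float64(40.0), 14), (233, np.float64(-78.0), np.float64(40.0), 15), (235, np.float64(-74.0), np.float64(40.0), 15), (237, np.float64(-69.0), np.float64(41.0), 9), (239, np.float64(-64.0), np.float64(41.0), 11), (241, np.float64(-58.0), np.float64(39.0), 34), (243, np.float64(-52.0), np.float64(39.0), 38), (245, np.float64(-48.0), np.float64(40.0), 33)]
206 [(231, np.float64(-83.0), np.float64(32.0), 14), (233, np.float64(42.0), np.float64(-56.0), 1334), (235, np.float64(-73.0), np.float64(33.0), 13), (237, np.float64(-68.0), np.float64(33.0), 19), (239, np.float64(-64.0), np.float64(33.0), 15), (241, np.float64(-57.0), np.float64(32.0), 34), (243, np.float64(-53.0), np.float64(32.0), 32), (245, np.float64(-48.0), np.float64(32.0), 34)]
209 [(231, np.float64(-83.0), np.float64(25.0), 17), (233, np.float64(-78.0), np.float64(25.0), 11), (235, np.float64(-72.0), np.float64(25.0), 20), (237, np.float64(-64.0), np.float64(22.0), 66), (239, np.float64(-63.0), np.float64(25.0), 23), (241, np.float64(-57.0), np.float64(25.0), 28), (243, np.float64(-52.0), np.
[... 2129 characters left out ...]
, 14), (235, np.float64(42.0), np.float64(-56.0), 1334), (237, np.float64(-62.0), np.float64(-20.0), 66), (239, np.float64(-57.0), np.float64(-20.0), 68), (241, np.float64(-53.0), np.float64(-19.0), 67), (243, np.float64(-48.0), np.float64(-19.0), 68), (245, np.float64(-36.0), np.float64(-22.0), 169)]
230 [(231, np.float64(-80.0), np.float64(-26.0), 17), (233, np.float64(-76.0), np.float64(-26.0), 13), (235, np.float64(-70.0), np.float64(-26.0), 21), (237, np.float64(-65.0), np.float64(-26.0), 24), (239, np.float64(-60.0), np.float64(-26.0), 26), (241, np.float64(-55.0), np.float64(-26.0), 32), (243, np.float64(-50.0), np.float64(-25.0), 32), (245, np.float64(-36.0), np.float64(-28.0), 170)]
```

```bash
python3 -m pendant '[0,2,0,0,85, 0,2,0,0,85, 0,0,0,0,85]'
python3 -m pendant '[0,1.5,0,0,85, 0,0,0,0,85]'
python3 - <<'E'
from go import *
shot("top","t9")
E
python3 blk.py t9 | sed -n '3p;8p;9p'
```

```text
clock: 14.72
eef_pos: [0.516, 0.0194, 0.1919]
tcp_rot: [0.0, 1.0, -0.006, 0.0]
wrist_force: [1.0, 0.2, 0.2]
width: 0.995
clock: 14.98
eef_pos: [0.516, 0.0179, 0.1919]
tcp_rot: [0.0, 1.0, -0.006, 0.0]
wrist_force: [0.3, 0.3, -0.2]
width: 0.998
209 [(231, np.float64(-83.0), np.float64(25.0), 16), (233, np.float64(-78.0), np.float64(25.0), 15), (235, np.float64(-72.0), np.float64(25.0), 22), (237, np.float64(-67.0), np.float64(25.0), 24), (239, np.float64(-63.0), np.float64(25.0), 23), (241, np.float64(-57.0), np.float64(25.0), 29), (243, np.float64(-52.0), np.float64(25.0), 31), (245, np.float64(-48.0), np.float64(25.0), 28)]
224 [(231, np.float64(-82.0), np.float64(-11.0), 9), (233, np.float64(-76.0), np.float64(-11.0), 14), (235, np.float64(-71.0), np.float64(-11.0), 24), (237, np.float64(-62.0), np.float64(-13.0), 68), (239, np.float64(-58.0), np.float64(-13.0), 66), (241, np.float64(-51.0), np.float64(-13.0), 86), (243, np.float64(-48.0), np.float64(-12.0), 68), (245, np.float64(-37.0), np.float64(-16.0), 170)]
227 [(231, np.float64(-81.0), np.float64(-19.0), 12), (233, np.float64(-76.0), np.float64(-19.0), 16), (235, np.float64(-70.0), np.float64(-19.0), 27), (237, np.float64(-62.0), np.float64(-20.0), 70), (239, np.float64(-57.0), np.float64(-20.0), 68), (241, np.float64(-52.0), np.float64(-19.0), 70), (243, np.float64(-48.0), np.float64(-19.0), 73), (245, np.float64(-36.0), np.float64(-22.0), 172)]
```

```bash
python3 -m pendant '[0,1.2,0,0,85, 0,0,0,0,85]'
python3 -m pendant '[0,1,0,0,85, 0,0,0,0,85, 0,0,0,0,85]'
python3 - <<'E'
from go import *
shot("top","t10")
E
python3 blk.py t10 | sed -n '8p;9p'
```

```text
clock: 15.28
eef_pos: [0.5159, 0.0168, 0.1919]
tcp_rot: [0.0, 1.0, -0.006, -0.0]
wrist_force: [0.2, -0.2, -0.7]
width: 1.0
clock: 15.65
eef_pos: [0.5159, 0.0158, 0.1919]
tcp_rot: [0.0, 1.0, -0.006, 0.0]
wrist_force: [-0.0, -0.1, 0.3]
width: 0.994
224 [(231, np.float64(-81.0), np.float64(-12.0), 14), (233, np.float64(-76.0), np.float64(-11.0), 13), (235, np.float64(-70.0), np.float64(-12.0), 25), (237, np.float64(-66.0), np.float64(-11.0), 21), (239, np.float64(-57.0), np.float64(-13.0), 70), (241, np.float64(-52.0), np.float64(-13.0), 85), (243, np.float64(-48.0), np.float64(-12.0), 67), (245, np.float64(-37.0), np.float64(-16.0), 168)]
227 [(231, np.float64(-81.0), np.float64(-19.0), 14), (233, np.float64(-76.0), np.float64(-19.0), 14), (235, np.float64(-70.0), np.float64(-19.0), 22), (237, np.float64(-66.0), np.float64(-18.0), 22), (239, np.float64(-57.0), np.float64(-20.0), 69), (241, np.float64(-53.0), np.float64(-19.0), 67), (243, np.float64(-48.0), np.float64(-19.0), 73), (245, np.float64(-36.0), np.float64(-22.0), 169)]
```

```bash
python3 -m pendant '[0,1,0,0,85, 0,0,0,0,85]'
python3 -m pendant '[0,1,0,0,85, 0,0,0,0,85, 0,0,0,0,85]'
python3 - <<'E'
from go import *
shot("top","t11")
E
python3 blk.py t11 | sed -n '8p;9p'
```

```text
clock: 15.95
eef_pos: [0.5159, 0.0148, 0.1919]
tcp_rot: [0.0, 1.0, -0.006, 0.0]
wrist_force: [-0.8, -0.5, 0.4]
width: 0.993
clock: 16.32
eef_pos: [0.5159, 0.0138, 0.1919]
tcp_rot: [0.0, 1.0, -0.006, 0.0]
wrist_force: [0.0, -0.3, 0.7]
width: 0.994
224 [(231, np.float64(-74.0), np.float64(-14.0), 93), (233, np.float64(-76.0), np.float64(-11.0), 13), (235, np.float64(-71.0), np.float64(-11.0), 24), (237, np.float64(42.0), np.float64(-56.0), 1334), (239, np.float64(-58.0), np.float64(-12.0), 57), (241, np.float64(-54.0), np.float64(-12.0), 56), (243, np.float64(-47.0), np.float64(-13.0), 83), (245, np.float64(-37.0), np.float64(-16.0), 171)]
227 [(231, np.float64(-81.0), np.float64(-19.0), 16), (233, np.float64(-76.0), np.float64(-19.0), 14), (235, np.float64(-70.0), np.float64(-19.0), 24), (237, np.float64(-66.0), np.float64(-18.0), 23), (239, np.float64(-58.0), np.float64(-19.0), 59), (241, np.float64(-53.0), np.float64(-19.0), 58), (243, np.float64(-49.0), np.float64(-19.0), 58), (245, np.float64(-36.0), np.float64(-22.0), 170)]
```

The block dropped in: its top now reads about 58 mm, where 60 mm is nominal. I'll back off the finger and check.

```bash
python3 -m pendant '[0,-10,0,0,85, 0,-40,-10,0,85, 0,-50,-30,0,70, 0,-50,-40,0,40, 0,-40,-40,0,10, 0,0,-20,0,0, 0,0,0,0,0]'
python3 - <<'E'
from go import *
shot("side","s12");shot("top","t12"); rem(np.r_[jig(-.0193,0),.36])
im=np.load("/tmp/s12.npz")["im"]; a=cv2.resize(im[170:310,220:320,::-1],None,fx=4,fy=4)
im=np.load("/tmp/t12.npz")["im"]; b=cv2.resize(im[180:260,220:300,::-1],None,fx=5,fy=5)
c=np.zeros((560,800,3),np.uint8); c[:,:400]=a; c[:400,400:]=b; cv2.imwrite("pics/c12.png",c)
E
python3 - <<'E'
import sys; sys.path.insert(0,'.')
from meas import *
for o in lat("t12",.05,.075,range(238,246)): print(*o)
z=np.load("/tmp/t12.npz"); d=z["d"]; P=pts("top",d); Rt=np.array([[np.cos(YAW),np.sin(YAW)],[-np.sin(YAW),np.cos(YAW)]])
m=np.zeros(d.shape,bool); m[205:235,232:247]=1; m&=(P[...,2]>.048)&(P[...,2]<.08); print("top z",np.median(P[m][:,2]),np.std(P[m][:,2]))
for v in range(209,230,3):
    k=np.where(m[v])[0]; print(v,(Rt@(ray("top",[[k.min()-.5,v]],.06)[0,:2]-O)*1e3).round(1))
E
```

```text
clock: 17.25
eef_pos: [0.5183, 0.2038, 0.3326]
tcp_rot: [-0.0, 1.0, -0.005, 0.002]
wrist_force: [0.5, -0.5, -0.5]
width: 0.006
clock 17.35 shift mm [  0.3 285.3 -29.8] tool y world deg -90.72 tilt [-0.001 -0.    -1.   ] F [ 0.4  0.1 -0.2] w -0.005
239 [-59.3  14.7] [-57.7 -22.9] 0.0595 37.6 -4.1
240 [-57.2  21.8] [-55.3 -22.8] 0.06 44.6 -0.5
241 [-55.   21.9] [-53.  -22.7] 0.0591 44.6 -0.4
242 [-52.6  22. ] [-50.7 -22.6] 0.0597 44.6 -0.3
243 [-50.3  22.2] [-48.4 -22.5] 0.0583 44.7 -0.15
244 [-47.8  22.1] [-45.9 -22.5] 0.0612 44.6 -0.2
top z 0.059716060522142594 0.0024550107788981804Traceback (most recent call last):
  File "<stdin>", line 7, in <module>
    return umr_minimum(a, axis, None, out, keepdims, initial, where)
ValueError: zero-size array to reduction operation minimum which has no identity
```

View pics/c12.png

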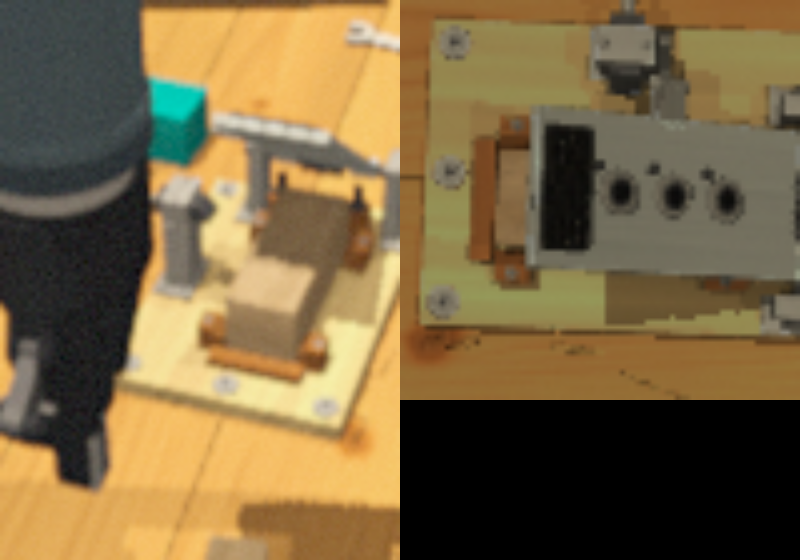

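Checks look good: the block is down behind the lip, its top is at 59.7 mm, it is about 0.3 mm off sideways, and the plate is still up. Next I'll turn the shut fingers back and hover over the pad.

```bash
python3 - <<'E'
from go import *
P=pts("side",np.load("/tmp/s12.npz")["d"]); Rt=np.array([[np.cos(YAW),np.sin(YAW)],[-np.sin(YAW),np.cos(YAW)]])
q=P[215:260,278:312].reshape(-1,3); j=(q[:,:2]-O)@Rt.T*1e3
for a in range(-60,61,15):
    k=(abs(j[:,0]-a)<6)&(abs(j[:,1])<16)&(q[:,2]>.045)&(q[:,2]<.075); print(a,k.sum(),np.median(q[k][:,2]).round(4) if k.any() else '')
E
python3 -m pendant '[0,0,-5,-10,0, 0,0,-5,-10,0, 0,0,-10,-10,0, 0,0,-10,-10,0, 0,0,-5,-10,0, 0,0,0,-10,0, 0,0,0,-10,0, 0,0,0,-10,0, 0,0,0,-10,0, 0,0,0,0,0]'
python3 - <<'E'
from go import *
rem(np.r_[jig(-.013,0),.368])
E
```

```text
-60 82 0.0569
-45 39 0.0604
-30 43 0.0607
-15 39 0.0607
0 41 0.0606
15 37 0.0609
30 37 0.0605
45 36 0.0607
60 12 0.06
clock: 18.6
eef_pos: [0.5181, 0.2019, 0.3642]
tcp_rot: [-0.001, 0.713, 0.702, -0.001]
wrist_force: [0.7, 0.3, -0.1]
width: -0.0
clock 18.6 shift mm [-290.9    0.9   -3.6] tool y world deg -0.88 tilt [-0.003 -0.001 -1.   ] F [ 0.7  0.3 -0.1] w -0.0
```

Block top measures level at 60.5 mm along its whole length, so it is seated. Now moving over the pad.

```bash
python3 -m pendant '[-30,0.9,-6,-0.2,0, -50,0,0,0,0, -50,0,0,0,0, -50,0,0,0,0, -50,0,0,0,0, -45,0,0,0,0, -16,0,0,0,0, 0,0,0,0,0, 0,0,0,0,0]'
python3 - <<'E'
from go import *
rem(np.r_[jig(-.013,0),.3455]); shot("side","s13")
im=np.load("/tmp/s13.npz")["im"]; cv2.imwrite("pics/c13.png",cv2.resize(im[120:300,200:360,::-1],None,fx=3.3,fy=3.3))
E
```

```text
clock: 19.73
eef_pos: [0.5163, -0.0873, 0.3716]
tcp_rot: [-0.001, 0.71, 0.704, 0.0]
wrist_force: [-0.0, 0.0, 1.2]
width: 0.005
clock 19.73 shift mm [-1.7 -1.8 26.1] tool y world deg -0.54 tilt [-0.001  0.001 -1.   ] F [-0.   0.   1.2] w 0.005
```

View pics/c13.png

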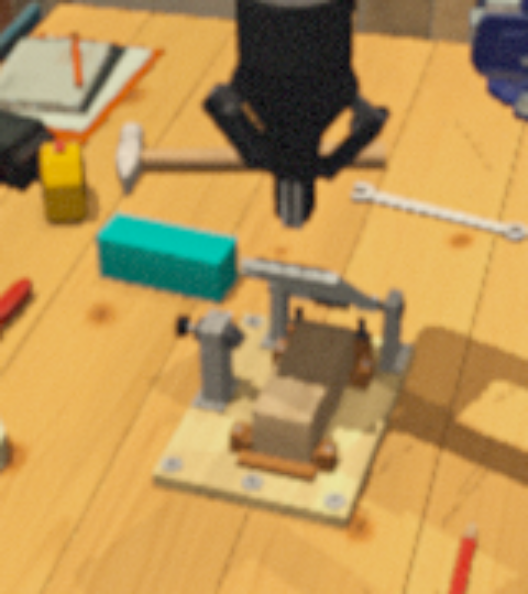

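The shut fingers hang over the plate's pad, with the block seated beneath. I'll descend to contact.

```bash
python3 -m pendant '[-1,-1.8,10,0,0, 0,0,10,0,0, 0,0,4,0,0, 0,0,0,0,0]'
python3 -m pendant '[0,0,3,0,0, 0,0,0,0,0]'
```

```text
clock: 20.27
eef_pos: [0.5145, -0.0892, 0.3473]
tcp_rot: [-0.001, 0.71, 0.704, -0.0]
wrist_force: [-0.4, 0.3, 0.6]
width: 0.002
clock: 20.52
eef_pos: [0.5146, -0.0894, 0.3449]
tcp_rot: [-0.0, 0.71, 0.704, -0.0]
wrist_force: [0.1, -0.0, -0.5]
width: 0.002
```

```bash
python3 -m pendant '[10.7,0,14,0,0, 9.3,0,13.6,0,0, 7,0,13.2,0,0, 5.7,0,13.9,0,0, 3.3,0,10.8,0,0, 2.6,0,11,0,0, 0,0,0,0,0]'
python3 - <<'E'
from go import *
rem(np.r_[jig(-.054,0),.2438]);print(sense()["torque"].round(2)); shot("side","s14")
im=np.load("/tmp/s14.npz")["im"]; cv2.imwrite("pics/c14.png",cv2.resize(im[120:300,200:360,::-1],None,fx=3.3,fy=3.3))
E
```

```text
clock: 21.4
eef_pos: [0.5159, -0.0501, 0.269]
tcp_rot: [0.001, 0.71, 0.704, 0.001]
wrist_force: [0.7, 1.6, 8.3]
width: -0.002
clock 21.4 shift mm [ 2.2 -1.  25.2] tool y world deg -0.52 tilt [ 0.004  0.    -1.   ] F [0.7 1.6 8.3] w -0.002
[ 0.36 -0.18  0.02]
```

View pics/c14.png

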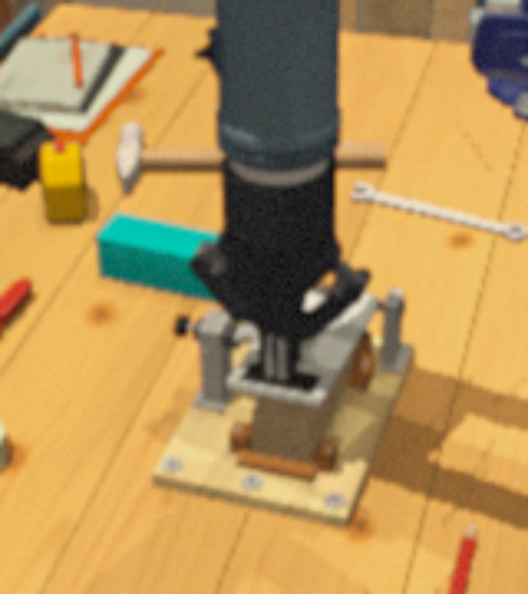

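The fingertips are on the black pad and the plate is nearly down, pushing with about 8 N. Continuing down to level.

```bash
python3 -m pendant '[1.5,0,10,0,0, 0.7,0,9,0,0, 0,0,3,0,0, 0,0,0,0,0]'
python3 -m pendant '[0,0,2,0,0, 0,0,0,0,0, 0,0,0,0,0]'
```

```text
clock: 21.95
eef_pos: [0.5159, -0.0476, 0.2471]
tcp_rot: [0.001, 0.71, 0.704, 0.002]
wrist_force: [2.1, 3.4, 4.5]
width: -0.0
clock: 22.32
eef_pos: [0.5158, -0.0475, 0.2456]
tcp_rot: [0.001, 0.71, 0.704, 0.002]
wrist_force: [-0.3, 5.1, 9.7]
width: -0.001
```

```bash
python3 -m pendant '[0,0,1.5,0,0, 0,0,0,0,0]'
python3 -m pendant '[0,0,1.5,0,0, 0,0,0,0,0]'
```

```text
clock: 22.58
eef_pos: [0.5158, -0.0475, 0.2441]
tcp_rot: [0.001, 0.71, 0.704, 0.002]
wrist_force: [0.8, 4.9, 10.1]
width: -0.004
clock: 22.82
eef_pos: [0.5158, -0.0475, 0.243]
tcp_rot: [0.001, 0.71, 0.704, 0.002]
wrist_force: [-0.1, 5.4, 13.2]
width: -0.005
```

```bash
python3 -m pendant '[0,0,1,0,0, 0,0,0,0,0]'
python3 -m pendant '[0,0,1,0,0, 0,0,0,0,0]'
python3 - <<'E'
from go import *
shot("side","s15")
im=np.load("/tmp/s15.npz")["im"]; cv2.imwrite("pics/c15.png",cv2.resize(im[190:300,230:340,::-1],None,fx=5,fy=5))
E
```

```text
clock: 23.08
eef_pos: [0.5159, -0.0474, 0.2428]
tcp_rot: [0.001, 0.71, 0.704, 0.002]
wrist_force: [-2.8, 6.1, 20.1]
width: 0.001
clock: 23.32
eef_pos: [0.5158, -0.0474, 0.2427]
tcp_rot: [0.002, 0.71, 0.704, 0.002]
wrist_force: [-5.1, 6.8, 27.4]
width: 0.001
```

View pics/c15.png

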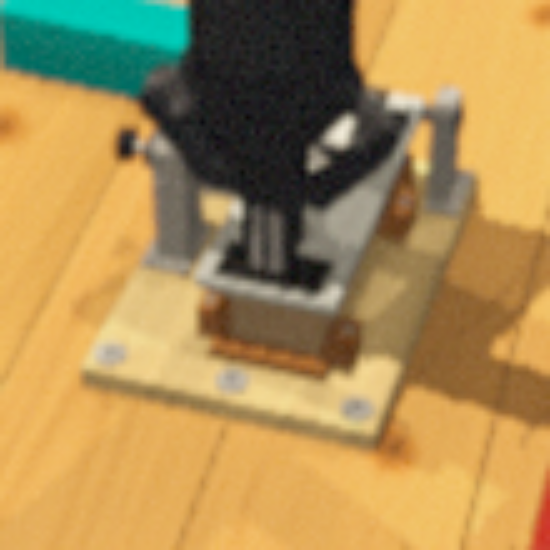

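The plate is on its stop: the fingertips hold at 69.7 mm, where -0.02 rad is expected, while the force climbs. I'll lift slowly and see whether it holds.

```bash
python3 -m pendant '[0,0,-3,0,0, 0,0,-3,0,0, 0,0,-5,0,0, 0,0,0,0,0]'
python3 - <<'E'
from go import *
shot("side","s16")
im=np.load("/tmp/s16.npz")["im"]; cv2.imwrite("pics/c16.png",cv2.resize(im[190:300,230:340,::-1],None,fx=5,fy=5))
E
```

```text
clock: 23.88
eef_pos: [0.5149, -0.0483, 0.2504]
tcp_rot: [0.0, 0.71, 0.704, 0.0]
wrist_force: [0.0, 0.6, -0.4]
width: 0.001
```

View pics/c16.png

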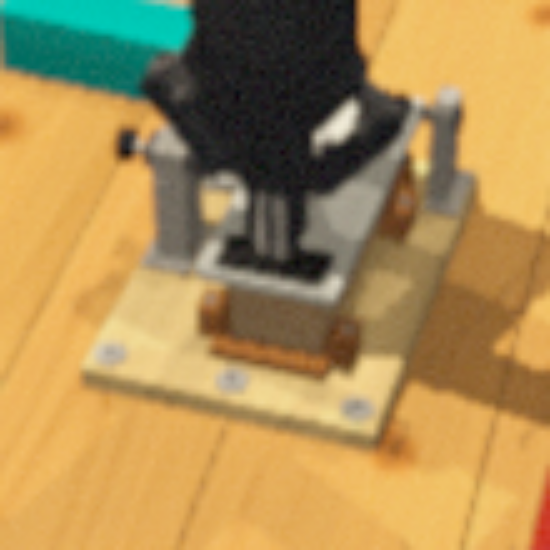

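The force is zero with the fingers lifted and the plate has stayed level, so the catch holds. I'll retreat upwards and to the front, then do a final check.

```bash
python3 -m pendant '[0,0,-20,0,0, 0,0,-40,0,0, 20,0,-50,0,0, 50,0,-20,0,0, 50,0,0,0,0, 50,0,0,0,0, 40,0,0,0,0, 0,0,0,0,0, 0,0,0,0,0]'
python3 - <<'E'
from go import *
shot("side","s17");shot("top","t17")
im=np.load("/tmp/s17.npz")["im"]; a=cv2.resize(im[190:300,230:310,::-1],None,fx=5,fy=5)
im=np.load("/tmp/t17.npz")["im"]; b=cv2.resize(im[175:255,220:320,::-1],None,fx=4,fy=4)
c=np.zeros((560,800,3),np.uint8); c[:550,:400]=a; c[:320,400:]=b; cv2.imwrite("pics/c17.png",c)
P=pts("top",np.load("/tmp/t17.npz")["d"]); Rt=np.array([[np.cos(YAW),np.sin(YAW)],[-np.sin(YAW),np.cos(YAW)]])
q=P[190:245,225:310].reshape(-1,3); j=(q[:,:2]-O)@Rt.T*1e3
for a in range(-70,71,20):
    k=(abs(j[:,0]-a)<5)&(abs(abs(j[:,1])-25)<6)&(q[:,2]>.04)&(q[:,2]<.1); print(a,k.sum(),np.median(q[k][:,2]).round(4) if k.any() else '')
k=(abs(j[:,0])<5)&(j[:,1]>96)&(j[:,1]<110)
# catch knob outer end
q=P[165:200,255:275].reshape(-1,3); j=(q[:,:2]-O)@Rt.T*1e3; k=(q[:,2]>.05)&(abs(j[:,0])<8); print("knob y max now",np.percentile(j[k][:,1],[90,100]).round(1))
P=pts("top",np.load("/tmp/t0.npz" if 0 else "/tmp/top0.npz")["d"]); q=P[165:200,255:275].reshape(-1,3); j=(q[:,:2]-O)@Rt.T*1e3; k=(q[:,2]>.05)&(abs(j[:,0])<8); print("knob y max at start",np.percentile(j[k][:,1],[90,100]).round(1))
P=pts("side",np.load("/tmp/s17.npz")["d"])
q=P[200:290,240:320].reshape(-1,3); j=(q[:,:2]-O)@Rt.T*1e3
k=(abs(j[:,1])<18)&(j[:,0]>-66)&(j[:,0]<-54)&(q[:,2]>.035)&(q[:,2]<.055); print("block front face x",np.median(j[k][:,0]).round(1),k.sum(), "y range",np.percentile(j[(j[:,0]>-66)&(j[:,0]<-56)&(q[:,2]>.04)&(q[:,2]<.056)][:,1],[3,97]).round(1))
print(sense()["wrist_force"].round(1))
E
```

```text
clock: 25.05
eef_pos: [0.5168, 0.1612, 0.3798]
tcp_rot: [-0.0, 0.71, 0.704, -0.001]
wrist_force: [0.9, 0.5, -0.1]
width: -0.0
-70 45 0.0737
-50 45 0.0734
-30 40 0.0722
-10 49 0.0719
10 41 0.0717
30 41 0.0714
50 47 0.0712
70 39 0.0706
knob y max now [ 95.6 100.7]
knob y max at start [ 95.6 100.6]
block front face x -60.4 76 y range [-20.3  21.7]
[ 0.5 -0.1  0.6]
```

View pics/c17.png

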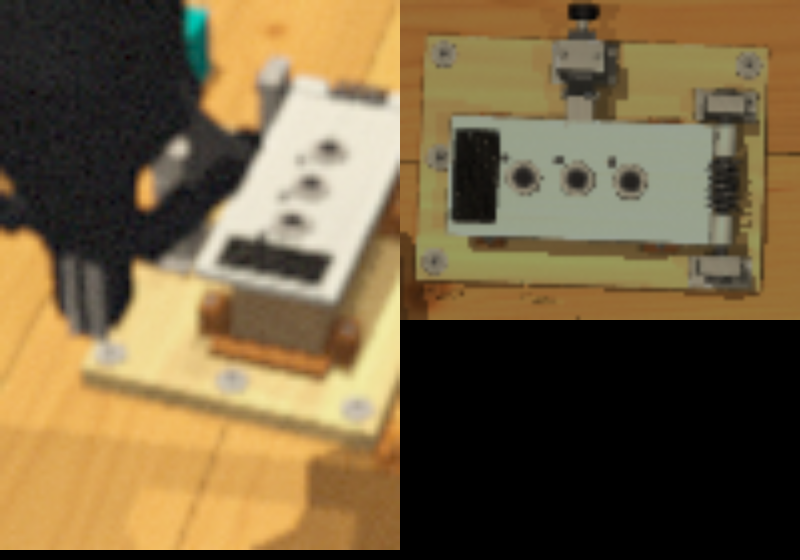

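View pics/t17.png

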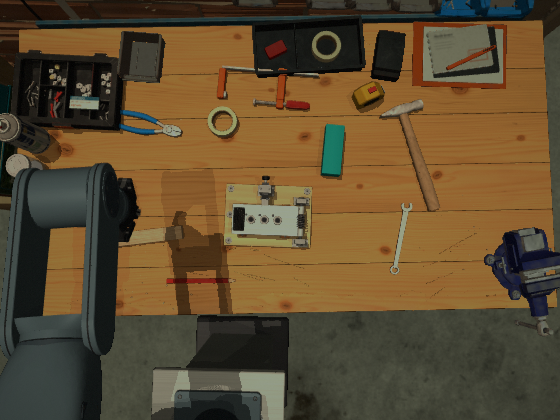

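```bash
python3 -c "
from station import *
print(hand_in())"
```

```text
the job is handed in; nothing more can be done
None
```

The block is seated in the nest, the drill plate is latched over it, and I handed the job in at about 25 s; no verdict was reported.

**What I did:** The pendant can't tilt the tool, so I could not lean it as you advised. I gripped the block by its front end with the tool upright and set it down level, partly over the front lip. I then let go and pushed it home with the back of an open finger until it dropped in. After that I pushed the plate down on its pad with the fingers shut, until it reached its stop, and backed away.

**Last checks:**
- **Block:** before the plate came down, its top was level at about 60.5 mm along its length (60 mm nominal) and it was about 0.3 mm off sideways. At the end its front face was at x -60.4 mm (-60 mm is centred).
- **Plate and catch:** the plate stayed down after I let go, and the wrist force was back to noise level. The catch knob is where it was at the start, to within 0.1 mm.
- **Other things:** in the last top picture the tape, cutters, pencil, spanner and turquoise block look unmoved. The strip was partly hidden by the arm, but its visible end was in place.

**Doubtful:** the plate's slope came out at about 0.016 rad from the camera depth, against an expected 0.006. That camera showed a slope of about 0.009 on the block while I held it level, so I put most of the difference down to camera error.

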